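# Nudge a ring gauge into its nest and swing the clamp over it

## Robot

A 6-joint arm with a two-finger parallel gripper is mounted at the origin on a cart in front of the work surface, level with it; the furniture and walls round the work are solid. World frame = base frame: x ahead of the robot, y to its left, z up, the work surface at z = 0. Lengths are in mm, angles in degrees, forces in N, time in s.
With the tool pointing down it reaches from about 275 to 850 mm from the base axis. Payload 5.2 kg.
Tool frame: the origin (TCP) lies at the very end of the fingers, on their centre line; the grasp point (between the pads) lies 19 mm behind it; z points along the fingers, y is the line along which they close (so a half turn about z gives the same grasp; the last joint's range is limited). The gripper opens to 85 mm and grips with 20 to 120 N. Pads are 22 mm wide; open, the fingers measure 114 mm over their backs; the gripper's body (76 mm by 85 mm) begins 54 mm behind the grasp point. The pads swing forward as they close: fully open they stand 13 mm farther back than shut.
Start: joints at [-77.968, 14.817, 87.949, -0, 77.235, -11.62], TCP at [220.667, -503.797, 231.31] pointing down, gripper open.
Joint ranges: [-179.93, 179.93], [-52.35, 119.4], [10.71, 147.94], [-69.91, 249.91], [12.55, 155.21], [-178.61, 178.61]. Speed limits (degrees/s): [147.25, 147.25, 180, 180, 180, 180].

## Interface

Orientations are given as a 3x3 rotation matrix whose columns are the frame's x, y, z axes.
In Python, from bench import * gives the robot as it stands. The module is installed in compiled form; this text tells all that it offers.
- The arm moves only by the tool move_arm, never from a script. Its argument "deltas" is a list of rows, each an object of numbers: "dx", "dy", "dz": the shift along the tool's x, y, z in mm; "ax", "ay", "az": the turn, a rotation vector about the tool's x, y, z in rad; "gripper": the gripper command: -1 is fully open, 1 is shut, values between are in proportion. A call has 1 to 20 rows; each row is the pose to reach, as a shift and turn from the pose commanded when the call began, along the tool's axes at that moment; what a row does not reach only later rows make up. A row lasts 1/8 s, in which the tool goes at most 62.5 mm and 10.7 degrees, less where a joint would pass 70% of its speed; a pose out of reach is approached as far as the arm can. A call with a gripper value outside its range is refused whole. The fingers move at their own pace and stop on an object; "squeeze" is the grip in N (left out, the last holds). Time passes only in rows, so rows that repeat a pose let the fingers close. It gives the time, the measured TCP pose, the force, the opening and the grip force at its end, in the units of the state.
- observe(): the state, without advancing time (a new reading comes with each control period).
- read_camera(name): name is "scene" or "top" or "wrist"; returns the picture (400x640x3 uint8, red, green, blue); there is no depth.
- calibration(name): a dict with "vfov" (degrees; the focal length in pixels is half the picture's height over the tangent of half this angle, whatever the lens; pixels are square), "cx", "cy" (the principal point, pixels), "R" (3x3) and "t" (3): a world point X has camera coordinates R X + t. Camera axes: x right, y down, z forward; pixel columns grow to the right and rows downward; lengths in mm; the calibration is good to about 2 mm. A picture is of the moment at which its call begins: read the wrist's pose just before it. calibration takes no time and is no camera call; for the wrist camera it gives the pose at the moment of the call.
- hand_in(): hands the job in; it is judged then, once.
Trained networks look in the newest picture that a camera, given by its name, has taken for a name from the list of things; names that differ only in an ending like _2 or _b are one class to them, and where a whole thing is asked for, a point or a joint stands for the part that bears it (a point fixed in the world has none). Each returns a list of dicts, best first, with "conf" (0 to 1); they miss things now and then, are a little off and sometimes report something else, mostly with a low value. They report only what shows in the picture. A call takes as long as a camera call.
- spot_in(camera, label): "box" ([left, top, right, bottom] in pixels, round what is visible of it).
- mark_of(camera, label): "pixel" ([row, column] in pixels: a listed point, or the origin of a listed thing).
The state is a dict: "t": time; "joint_positions": joint angles; "qvel": joint speeds; "tau": joint torques, N m; "eef_pos": TCP position; "orientation": TCP orientation; "contact_force": force on the tool from outside, world axes, zero at the start; "ft_torque": the same for the moment, N m; "finger_gap": finger opening in mm; "grip_force": force on a finger pad.
Only numpy, scipy, OpenCV 4.12 (cv2) and the standard library are available. Lean on these libraries where they do the work, as an engineer would, in place of code of your own. Each camera call takes 0.05 s, during which the arm holds its last target. There are 200 camera calls.

## Task

Gently push the steel ring gauge across the dark nest plate with your fingertips until it drops into the round pocket and lies flat on its floor, then gently push the red knob to swing the clamp arm all the way round over the ring. Do not grip the ring or the knob, and do not lift the ring: it must slide over the plate, never be raised off it. Leave the bushing and the other loose things where they are.

Things in the scene. Friction and masses are not known exactly. Their poses are not given: they have to be found in the camera images.
- nest_plate: dark steel plate fixed to the table, 140 (its x) x 240 (its y) x 24 mm. Origin: centre of its underside; x, y along its sides, z up. Its flat top (the deck) is 24 mm over the table. The round pocket, 56 mm across and 10 mm deep with a blue floor, has its centre at (-22, 0) mm in the plate's x, y. The clamp's pillar, 18 mm across, stands at (38, 0) mm. Behind the plate, from world x = 0.62 m on, lies a big pale fixture slab 50 mm high.
- pocket_floor (a point): centre of the pocket's floor, 14 mm above the table and 10 mm below the deck
- ring_gauge: bright steel ring (thick disc with a bore), 52 mm outside diameter, 18 mm high, about 0.17 kg, loose and flat on the deck 60 to 95 mm to one side of the pocket (plate's +y or -y). Origin: centre of its underside. Seated in the pocket its top stands 8 mm over the deck.
- swing_clamp (a joint): angle of the clamp arm about its upright axis, rad. 0: parked, 0.35 rad outward (toward +x) of the plate's +y; 1.921: closed on its stop, along the plate's -x, its end over the wall of a seated ring. Grows counter-clockwise from above; stays where left; needs about 1 N; starts at 0 to 0.25. Arm 16 mm wide, reaching 53 mm from the axis, 11 to 18 mm above the deck: it clears a seated ring only.
- clamp_pivot (a point): point on the clamp's hinge axis at the top of the arm, 18 mm above the deck
- clamp_knob (a point): centre of the top of the clamp arm's red upright knob, 13 mm in diameter, which rises from 18 mm (arm top) to 45 mm above the deck, 46 mm from the hinge axis
- bushing: small brass bushing, 23 mm across, 21 mm high, standing loose on the deck on the other side of the pocket from the ring; to be left alone. Origin: centre of its underside
- flange: turned flange sample, 66 mm across, 31 mm high, loose on the table to the right of the plate; to be left alone. Origin: centre of its underside
- loupe: black standing loupe, 46 mm across, 70 mm high, loose on the table to the left of the plate; to be left alone. Origin: centre of its underside
- caliper: digital caliper lying flat, 79 x 235 x 14 mm, loose on the table, farther to the left; to be left alone. Origin: centre of its underside, long along its y

How it is judged:
By the outcome, as a careful person would: the job done as asked, in the order asked, and still so for the second after the job is handed in, with the robot touching nothing.
It also fails if it takes over 48 s, if anything falls off the work surface, if the arm or the gripper's body presses on something with over 40 N, if the wrist force passes 120 N, or if a joint passes its speed limit or range.

## Working session

There is one attempt and no reset: what is moved stays moved. The work goes in short steps, Python scripts to look and compute and a tool call to move; the robot and the scene stay as the last step left them, time stands still between calls to the robot, and variables do not carry over. Pictures are saved under pics/ and viewed, at most 10 in all, crops included, and the job is handed in when it is done.

Besides the shell and the picture viewer there is one more tool, called by a JSON object that holds its "name" and its "arguments", one argument or row to a line. move_arm: Moves the arm, as the interface text tells. Its arguments: {"type":"object","properties":{"deltas":{"type":"array"},"squeeze":{"type":"number"}},"required":["deltas"]}

```bash
mkdir -p pics; cat > h.py <<'E'
from bench import *
import numpy as np, cv2
def K(c):
    f=200/np.tan(np.radians(c["vfov"]/2)); return f
def ray(c,row,col,z):
    f=K(c);R=np.array(c["R"]);t=np.array(c["t"])
    d=R.T@np.array([(col-c["cx"])/f,(row-c["cy"])/f,1]);o=-R.T@t
    return o+d*(z-o[2])/d[2]
def proj(c,X):
    p=np.array(c["R"])@np.array(X,float)+np.array(c["t"]);f=K(c)
    return c["cy"]+f*p[1]/p[2],c["cx"]+f*p[0]/p[2]
E
python3 - <<'E'
from h import *
s=observe();print(s["t"],s["eef_pos"],np.round(s["orientation"],3).tolist(),s["finger_gap"])
Z={"nest_plate":0,"pocket_floor":14,"ring_gauge":24,"clamp_pivot":42,"clamp_knob":69,"bushing":24,"flange":0,"loupe":0,"caliper":0}
for n in ("top","scene"):
    im=read_camera(n);cv2.imwrite(f"pics/{n}0.png",im[:,:,::-1]);c=calibration(n);print(n,c)
    for l,z in Z.items():
        for m in mark_of(n,l)[:2]: print(l,np.round(m["pixel"]),round(m["conf"],2),np.round(ray(c,*m["pixel"],z)))
E
```

```text
0.0 [ 220.54658303 -503.23987793  230.44474625] [[0.916, 0.401, -0.0], [0.401, -0.916, 0.002], [0.0, -0.002, -1.0]] 85.14667145758933
top {'vfov': 45.643171221829704, 'cx': 309.9053356167861, 'cy': 200.2382429325081, 'R': array([[ 0.01012378, -0.99994379,  0.00314904],
       [-0.99223745, -0.010436  , -0.12391909],
       [ 0.12394499, -0.00187006, -0.99228733]]), 't': array([ -34.46362664,  497.48992827, 1516.91335003])}
nest_plate [204. 356.] 0.64 [ 490. -182.    0.]
pocket_floor [206. 357.] 0.82 [ 482. -184.   14.]
ring_gauge [208. 328.] 0.53 [475. -90.  24.]
clamp_pivot [187. 354.] 0.69 [ 541. -172.   42.]
clamp_knob [186. 337.] 0.4 [ 541. -116.   69.]
bushing [200. 381.] 0.45 [ 501. -262.   24.]
flange [198. 439.] 0.64 [ 513. -458.    0.]
loupe [201. 354.] 0.68 [ 501. -175.    0.]
scene {'vfov': 57.74488188396526, 'cx': 319.2062292933103, 'cy': 197.81864098396218, 'R': array([[-0.68510189, -0.72844259,  0.00260622],
       [-0.52938186,  0.49542079, -0.68870392],
       [ 0.50039009, -0.47321205, -0.72503801]]), 't': array([306.96908063, 338.70603814, 809.99827668])}
nest_plate [194. 349.] 0.73 [ 498. -176.    0.]
pocket_floor [195. 352.] 0.62 [ 479. -171.   14.]
ring_gauge [212. 343.] 0.61 [444. -92.  24.]
clamp_pivot [180. 335.] 0.58 [ 542. -155.   42.]
clamp_knob [182. 326.] 0.51 [ 539. -111.   69.]
bushing [182. 335.] 0.74 [ 550. -164.   24.]
bushing [175. 370.] 0.52 [ 496. -270.   24.]
loupe [258. 224.] 0.66 [561. 244.   0.]
caliper [301. 180.] 0.69 [529. 392.   0.]
```

```bash
python3 - <<'E'
import cv2,numpy as np
a=cv2.imread("pics/top0.png")[150:250,290:450];b=cv2.imread("pics/scene0.png")[130:270,270:430]
cv2.imwrite("pics/a.png",cv2.resize(a,None,fx=5,fy=5,interpolation=cv2.INTER_CUBIC))
cv2.imwrite("pics/b.png",cv2.resize(b,None,fx=4,fy=4,interpolation=cv2.INTER_CUBIC))
E
```

```text
(no output)
```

View pics/a.png

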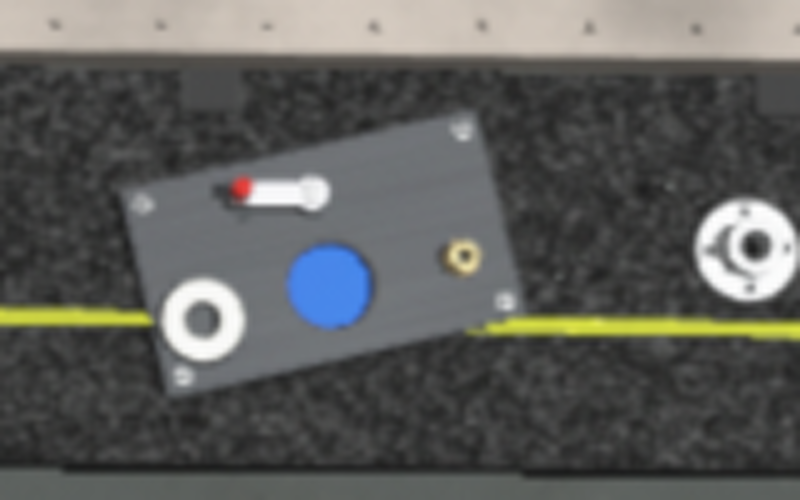

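View pics/b.png

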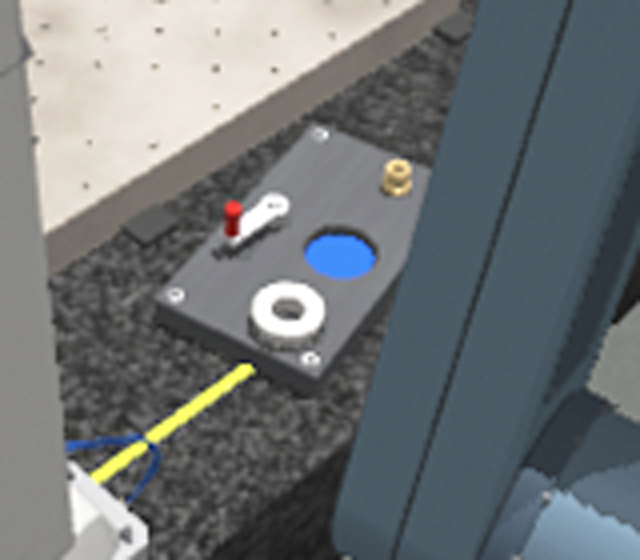

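```bash
cat >> h.py <<'E'
def pv(p,row_off=0): return p
def frame():
    s=observe();return np.array(s["eef_pos"]),np.array(s["orientation"])
def delta(target):
    p,R=frame();return R.T@(np.array(target)-p)
E
python3 - <<'E'
from h import *
c=calibration("top")
q=lambda x,y,z:ray(c,150+y/5-.4,290+x/5-.4,z)
P={"ring":q(203,319,42),"pocketrim":q(330,286,17),"pivot":q(313,192,44),"knob":q(242,187,69),"bush":q(463,258,45)}
cs=[q(122,187,24),q(478,110,24),q(523,312,24),q(170,397,24)]
for k,v in P.items(): print(k,v.round(1))
print(np.round(cs,1),np.mean(cs,0))
w=calibration("wrist");p,R=frame()
C=-np.array(w["R"]).T@np.array(w["t"]);print(w["vfov"],"cam in tool",R.T@(C-p),"axes",(w["R"]@R).round(2))
print(delta([470,-140,230]))
E
```

```text
ring [454.4 -95.1  42. ]
pocketrim [ 479.4 -179.5   17. ]
pivot [ 537.6 -166.    44. ]
knob [ 536.5 -118.4   69. ]
bush [ 495.4 -262.7   45. ]
[[ 542.6  -42.3   24. ]
 [ 596.5 -276.7   24. ]
 [ 462.9 -304.8   24. ]
 [ 405.   -74.8   24. ]] [ 501.76639887 -174.65298533   24.        ]
66.36916852781218 cam in tool [  71.36274584   -0.27551841 -143.28554629] axes [[-0.    1.   -0.  ]
 [-0.96 -0.   -0.28]
 [-0.28  0.    0.96]]
[ 374.33105292 -233.22756476    1.30755229]
```

{"name": "move_arm", "arguments": {
  "deltas": [
    {"dx": 48,"dy": -34,"dz": 0,"az": -0.18,"gripper": 0.29},
    {"dx": 96,"dy": -68,"dz": 0,"az": -0.36,"gripper": 0.29},
    {"dx": 145,"dy": -102,"dz": 0,"az": -0.54,"gripper": 0.29},
    {"dx": 193,"dy": -136,"dz": 0,"az": -0.72,"gripper": 0.29},
    {"dx": 241,"dy": -170,"dz": 0,"az": -0.9,"gripper": 0.29},
    {"dx": 290,"dy": -204,"dz": 0,"az": -1.08,"gripper": 0.29},
    {"dx": 338,"dy": -238,"dz": 0,"az": -1.26,"gripper": 0.29},
    {"dx": 386,"dy": -272,"dz": 0,"az": -1.447,"gripper": 0.29},
    {"dx": 386,"dy": -272,"dz": 0,"az": -1.447,"gripper": 0.29},
    {"dx": 386,"dy": -272,"dz": 0,"az": -1.447,"gripper": 0.29},
    {"dx": 386,"dy": -272,"dz": 0,"az": -1.447,"gripper": 0.29}
  ],
  "squeeze": 20
}}

```text
$.deltas[0]: bad value
```

```bash
python3 - <<'E'
from h import *
s=observe();print(s["t"],s["eef_pos"],np.round(s["orientation"],3).tolist(),s["finger_gap"],s["contact_force"])
c=calibration("wrist");im=read_camera("wrist");cv2.imwrite("pics/w0.png",im[:,:,::-1])
Z={"nest_plate":0,"pocket_floor":14,"ring_gauge":24,"clamp_pivot":42,"clamp_knob":69,"bushing":24}
for l,z in Z.items():
    for m in mark_of("wrist",l)[:2]: print(l,np.round(m["pixel"]),round(m["conf"],2),np.round(ray(c,*m["pixel"],z),1))
# pocket by colour, at floor
hsv=cv2.cvtColor(im,cv2.COLOR_RGB2HSV)
for nm,lo,hi in (("blue",(100,120,60),(125,255,255)),("red",(0,150,80),(8,255,255))):
    m=cv2.inRange(hsv,lo,hi);n,_,st,ce=cv2.connectedComponentsWithStats(m)
    print(nm,[(st[i].tolist(),ce[i].round(1).tolist()) for i in range(1,n) if st[i][4]>40])
E
```

```text
1.0 [ 220.65952938 -503.79688395  231.30413569] [[0.916, 0.401, 0.0], [0.401, -0.916, 0.0], [0.0, 0.0, -1.0]] 85.43367339070907 [-0.05632641  0.50182546  0.65132442]
blue []
red []
```

View pics/w0.png

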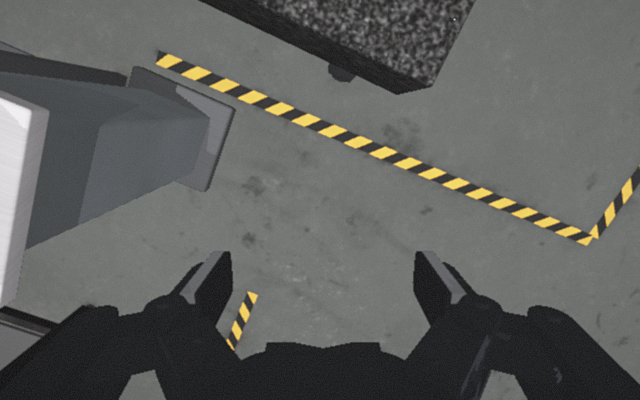

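{"name": "move_arm", "arguments": {
  "deltas": [
    {"dx": 47,"dy": -35,"dz": 0,"ax": 0,"ay": 0,"az": 0.17,"gripper": 0.29},
    {"dx": 95,"dy": -70,"dz": 0,"ax": 0,"ay": 0,"az": 0.34,"gripper": 0.29},
    {"dx": 142,"dy": -105,"dz": 0,"ax": 0,"ay": 0,"az": 0.51,"gripper": 0.29},
    {"dx": 189,"dy": -140,"dz": 0,"ax": 0,"ay": 0,"az": 0.68,"gripper": 0.29},
    {"dx": 236,"dy": -175,"dz": 0,"ax": 0,"ay": 0,"az": 0.85,"gripper": 0.29},
    {"dx": 284,"dy": -211,"dz": 0,"ax": 0,"ay": 0,"az": 1.02,"gripper": 0.29},
    {"dx": 331,"dy": -246,"dz": 0,"ax": 0,"ay": 0,"az": 1.19,"gripper": 0.29},
    {"dx": 378,"dy": -281,"dz": 0,"ax": 0,"ay": 0,"az": 1.36,"gripper": 0.29},
    {"dx": 378,"dy": -281,"dz": 0,"ax": 0,"ay": 0,"az": 1.53,"gripper": 0.29},
    {"dx": 378,"dy": -281,"dz": 0,"ax": 0,"ay": 0,"az": 1.69,"gripper": 0.29},
    {"dx": 378,"dy": -281,"dz": 0,"ax": 0,"ay": 0,"az": 1.69,"gripper": 0.29},
    {"dx": 378,"dy": -281,"dz": 0,"ax": 0,"ay": 0,"az": 1.69,"gripper": 0.29},
    {"dx": 378,"dy": -281,"dz": 0,"ax": 0,"ay": 0,"az": 1.69,"gripper": 0.29},
    {"dx": 378,"dy": -281,"dz": 0,"ax": 0,"ay": 0,"az": 1.69,"gripper": 0.29}
  ],
  "squeeze": 20
}}

```text
t: 3.1
eef_pos: [454.1, -95.1, 231.3]
orientation: [[0.29, -0.957, 0.0], [-0.957, -0.29, -0.0], [0.0, -0.0, -1.0]]
contact_force: [-0.4, 0.2, -0.1]
finger_gap: 30.5
grip_force: 0.0
```

The earlier wrist picture showed only the floor and the open fingers (rows 250–300), no plate. Now the arm is over the plate.

```bash
cat > look.py <<'E'
from h import *
import sys
c=calibration("wrist");im=read_camera("wrist");cv2.imwrite(f"pics/{sys.argv[1]}.png",im[:,:,::-1])
Z={"pocket_floor":14,"ring_gauge":24,"clamp_pivot":42,"clamp_knob":69,"bushing":24}
for l,z in Z.items():
    for m in mark_of("wrist",l)[:1]: print(l,np.round(m["pixel"]),round(m["conf"],2),np.round(ray(c,*m["pixel"],z),1))
hsv=cv2.cvtColor(im,cv2.COLOR_RGB2HSV)
for nm,lo,hi in (("blue",(100,120,60),(125,255,255)),("red",(0,150,80),(8,255,255))):
    m=cv2.inRange(hsv,lo,hi);n,_,st,ce=cv2.connectedComponentsWithStats(m)
    print(nm,[(st[i].tolist(),ce[i].round(1).tolist(),ray(c,ce[i][1],ce[i][0],14 if nm=="blue" else 60).round(1)) for i in range(1,n) if st[i][4]>40])
E
python3 look.py w1
```

```text
pocket_floor [ 97. 324.] 0.94 [ 478.8 -178.4   14. ]
ring_gauge [181. 323.] 0.75 [452.  -88.1  24. ]
clamp_pivot [ 90. 267.] 0.55 [ 535.6 -166.8   42. ]
clamp_knob [140. 249.] 0.71 [ 536.5 -116.7   69. ]
bushing [ 11. 333.] 0.71 [ 492.8 -259.4   24. ]
blue [([300, 72, 50, 52, 2046], [324.2, 97.4], array([ 477.8, -177.8,   14. ])), ([312, 325, 14, 24, 107], [320.0, 333.5], array([392.3, 125. ,  14. ])), ([425, 365, 42, 35, 487], [443.8, 383.0], array([191.4, 155.8,  14. ]))]
red [([245, 133, 16, 13, 145], [252.5, 138.8], array([ 535.5, -116.9,   60. ]))]
```

View pics/w1.png

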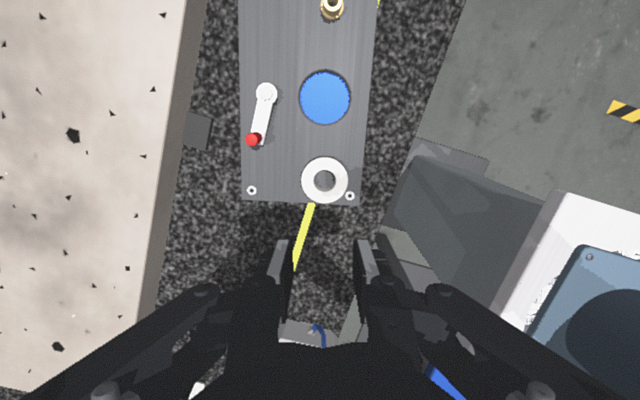

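{"name": "move_arm", "arguments": {
  "deltas": [
    {"dx": -40,"dy": 0,"dz": 20,"ax": 0,"ay": 0,"az": 0,"gripper": 0.29},
    {"dx": -59,"dy": 0,"dz": 70,"ax": 0,"ay": 0,"az": 0,"gripper": 0.29},
    {"dx": -59,"dy": 0,"dz": 125,"ax": 0,"ay": 0,"az": 0,"gripper": 0.29},
    {"dx": -59,"dy": 0,"dz": 175,"ax": 0,"ay": 0,"az": 0,"gripper": 0.29},
    {"dx": -59,"dy": 0,"dz": 202,"ax": 0,"ay": 0,"az": 0,"gripper": 0.29},
    {"dx": -59,"dy": 0,"dz": 202,"ax": 0,"ay": 0,"az": 0,"gripper": 0.29},
    {"dx": -59,"dy": 0,"dz": 202,"ax": 0,"ay": 0,"az": 0,"gripper": 0.29}
  ]
}}

```text
t: 4.28
eef_pos: [438.0, -38.6, 30.2]
orientation: [[0.289, -0.957, 0.001], [-0.957, -0.289, -0.0], [0.001, -0.001, -1.0]]
contact_force: [-0.2, 0.2, 0.4]
finger_gap: 30.0
grip_force: 0.0
```

```bash
python3 look.py w2; python3 -c "
from h import *
s=observe();print(s['t'],s['eef_pos'],s['contact_force'])
im=read_camera('scene');cv2.imwrite('pics/s2.png',cv2.resize(im[130:270,270:430,::-1],None,fx=4,fy=4,interpolation=cv2.INTER_CUBIC))"
python3 -c "
import cv2,numpy as np
a=cv2.imread('pics/w2.png');b=cv2.imread('pics/s2.png')
cv2.imwrite('pics/c2.png',np.hstack([cv2.resize(a[100:300,200:440],(400,333)),cv2.resize(b[:, 80:],(400,400))[:333]]))"
```

```text
blue []
red [([70, 0, 85, 40, 2048], [116.8, 15.7], array([ 532.6, -115.5,   60. ]))]
4.575 [437.73650134 -38.48705301  30.17783069] [0.1946546  0.12348508 0.205315  ]
```

View pics/c2.png

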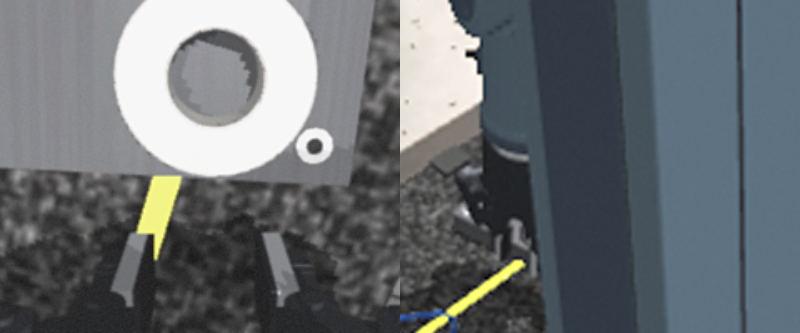

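{"name": "move_arm", "arguments": {
  "deltas": [
    {"dx": 8,"dy": 1,"dz": 3,"ax": 0,"ay": 0,"az": 0,"gripper": 0.29},
    {"dx": 15,"dy": 1,"dz": 3,"ax": 0,"ay": 0,"az": 0,"gripper": 0.29},
    {"dx": 20,"dy": 1,"dz": 3,"ax": 0,"ay": 0,"az": 0,"gripper": 0.29},
    {"dx": 24,"dy": 1,"dz": 3,"ax": 0,"ay": 0,"az": 0,"gripper": 0.29},
    {"dx": 28,"dy": 1,"dz": 3,"ax": 0,"ay": 0,"az": 0,"gripper": 0.29},
    {"dx": 32,"dy": 1,"dz": 3,"ax": 0,"ay": 0,"az": 0,"gripper": 0.29},
    {"dx": 36,"dy": 1,"dz": 3,"ax": 0,"ay": 0,"az": 0,"gripper": 0.29},
    {"dx": 40,"dy": 1,"dz": 3,"ax": 0,"ay": 0,"az": 0,"gripper": 0.29},
    {"dx": 44,"dy": 1,"dz": 3,"ax": 0,"ay": 0,"az": 0,"gripper": 0.29},
    {"dx": 48,"dy": 1,"dz": 3,"ax": 0,"ay": 0,"az": 0,"gripper": 0.29},
    {"dx": 52,"dy": 1,"dz": 3,"ax": 0,"ay": 0,"az": 0,"gripper": 0.29},
    {"dx": 56,"dy": 1,"dz": 3,"ax": 0,"ay": 0,"az": 0,"gripper": 0.29},
    {"dx": 60,"dy": 1,"dz": 3,"ax": 0,"ay": 0,"az": 0,"gripper": 0.29},
    {"dx": 64,"dy": 1,"dz": 3,"ax": 0,"ay": 0,"az": 0,"gripper": 0.29},
    {"dx": 68,"dy": 1,"dz": 3,"ax": 0,"ay": 0,"az": 0,"gripper": 0.29},
    {"dx": 72,"dy": 1,"dz": 3,"ax": 0,"ay": 0,"az": 0,"gripper": 0.29},
    {"dx": 76,"dy": 1,"dz": 3,"ax": 0,"ay": 0,"az": 0,"gripper": 0.29}
  ]
}}

```text
t: 6.75
eef_pos: [458.2, -111.6, 26.3]
orientation: [[0.289, -0.957, -0.0], [-0.957, -0.289, 0.0], [-0.0, 0.0, -1.0]]
contact_force: [-0.3, 0.8, 0.1]
finger_gap: 30.0
grip_force: 0.5
```

```bash
python3 look.py w3; python3 -c "
from h import *
s=observe();print(s['t'],s['eef_pos'],s['contact_force'])"
```

```text
pocket_floor [113. 323.] 0.94 [ 478.9 -178.3   14. ]
clamp_pivot [109. 173.] 0.95 [ 536.7 -162.7   42. ]
clamp_knob [241. 121.] 0.72 [ 535.2 -116.    69. ]
blue [([268, 55, 114, 103, 8925], [324.9, 105.6], array([ 478.9, -182. ,   14. ]))]
red [([104, 203, 68, 51, 1983], [136.7, 227.8], array([ 535. , -117.5,   60. ]))]
7.05 [ 458.26860937 -111.40112527   26.38781076] [-0.04129512  0.4556525   0.53809062]
```

View pics/w3.png

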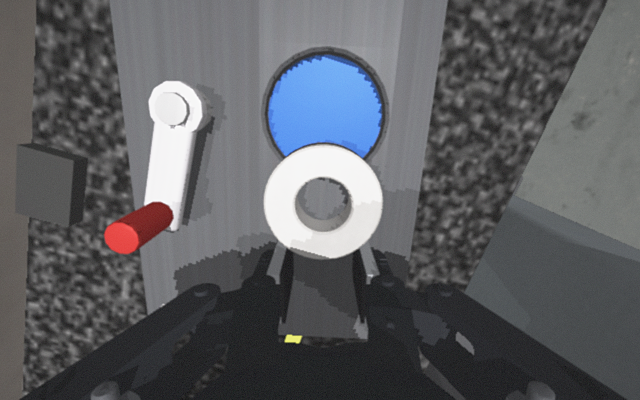

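{"name": "move_arm", "arguments": {
  "deltas": [
    {"dx": 4,"dy": 0,"dz": 0,"ax": 0,"ay": 0,"az": 0,"gripper": 0.29},
    {"dx": 8,"dy": 0,"dz": 0,"ax": 0,"ay": 0,"az": 0,"gripper": 0.29},
    {"dx": 12,"dy": 0,"dz": 0,"ax": 0,"ay": 0,"az": 0,"gripper": 0.29},
    {"dx": 15,"dy": 0,"dz": 0,"ax": 0,"ay": 0,"az": 0,"gripper": 0.29},
    {"dx": 18,"dy": 0,"dz": 0,"ax": 0,"ay": 0,"az": 0,"gripper": 0.29},
    {"dx": 21,"dy": 0,"dz": 0,"ax": 0,"ay": 0,"az": 0,"gripper": 0.29},
    {"dx": 24,"dy": 0,"dz": 0,"ax": 0,"ay": 0,"az": 0,"gripper": 0.29},
    {"dx": 27,"dy": 0,"dz": 0,"ax": 0,"ay": 0,"az": 0,"gripper": 0.29},
    {"dx": 29,"dy": 0,"dz": 0,"ax": 0,"ay": 0,"az": 0,"gripper": 0.29},
    {"dx": 31,"dy": 0,"dz": 0,"ax": 0,"ay": 0,"az": 0,"gripper": 0.29},
    {"dx": 33,"dy": 0,"dz": 0,"ax": 0,"ay": 0,"az": 0,"gripper": 0.29},
    {"dx": 35,"dy": 0,"dz": 0,"ax": 0,"ay": 0,"az": 0,"gripper": 0.29},
    {"dx": 37,"dy": 0,"dz": 0,"ax": 0,"ay": 0,"az": 0,"gripper": 0.29},
    {"dx": 38,"dy": 0,"dz": 0,"ax": 0,"ay": 0,"az": 0,"gripper": 0.29}
  ]
}}

```text
t: 8.8
eef_pos: [469.2, -147.7, 26.3]
orientation: [[0.289, -0.957, -0.0], [-0.957, -0.289, 0.0], [-0.0, -0.0, -1.0]]
contact_force: [-0.6, 1.0, 0.4]
finger_gap: 30.5
grip_force: 0.5
```

```bash
python3 look.py w4; python3 -c "
from h import *
s=observe();print(s['t'],s['eef_pos'],s['contact_force'])"
```

```text
pocket_floor [191. 325.] 0.8 [ 477.5 -177.    14. ]
clamp_pivot [199. 183.] 0.72 [ 537.4 -163.1   42. ]
clamp_knob [330. 136.] 0.65 [ 536.1 -115.6   69. ]
blue [([323, 139, 53, 37, 159], [353.4, 151.6], array([ 469.5, -201. ,   14. ])), ([299, 174, 48, 40, 1458], [322.5, 193.4], array([ 478.2, -175.6,   14. ]))]
red [([124, 280, 59, 50, 932], [153.5, 301.6], array([ 535.2, -123. ,   60. ]))]
9.1 [ 469.1809423  -147.70659435   26.3371122 ] [-0.16855143  0.73873275 -0.27636456]
```

View pics/w4.png

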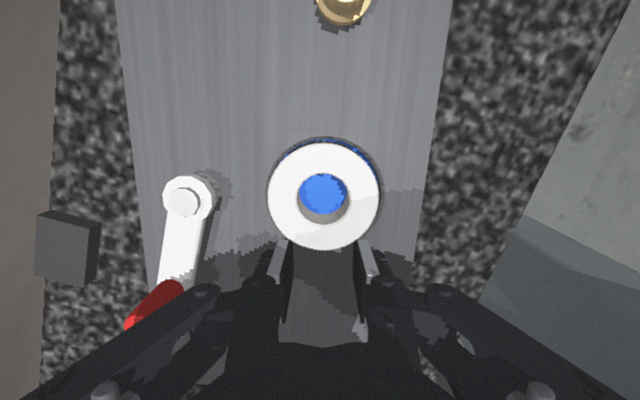

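{"name": "move_arm", "arguments": {
  "deltas": [
    {"dx": 1,"dy": 0,"dz": 0,"ax": 0,"ay": 0,"az": 0,"gripper": 0.29},
    {"dx": 2,"dy": 0,"dz": 0,"ax": 0,"ay": 0,"az": 0,"gripper": 0.29},
    {"dx": 3,"dy": 0,"dz": 0,"ax": 0,"ay": 0,"az": 0,"gripper": 0.29},
    {"dx": 3,"dy": 0,"dz": 0,"ax": 0,"ay": 0,"az": 0,"gripper": 0.29}
  ]
}}

```text
t: 9.6
eef_pos: [469.6, -150.1, 26.2]
orientation: [[0.289, -0.957, -0.001], [-0.957, -0.289, 0.001], [-0.001, 0.001, -1.0]]
contact_force: [-0.8, 3.2, 0.9]
finger_gap: 30.2
grip_force: 1.6
```

```bash
cat > ell.py <<'E'
from h import *
import sys
c=calibration("wrist");im=read_camera("wrist");cv2.imwrite(f"pics/{sys.argv[1]}.png",im[:,:,::-1])
def fit(im):
    m=((im.min(2)>185)*255).astype(np.uint8)[:,230:420]
    cs,_=cv2.findContours(m,cv2.RETR_EXTERNAL,cv2.CHAIN_APPROX_NONE);k=max(cs,key=cv2.contourArea)+[230,0]
    return cv2.fitEllipse(k)
for n in sys.argv[2:]: print(n,fit(cv2.imread(f"pics/{n}.png")))
e=fit(im);print(e)
for z,X in ((42,0),(32,0)): 
    C=ray(c,e[0][1],e[0][0],z);th=np.linspace(0,6.28,60)
    p=np.array([proj(c,[C[0]+26*np.cos(a),C[1]+26*np.sin(a),z])[::-1] for a in th],np.float32)
    print(z,C.round(1),cv2.fitEllipse(p))
print(observe()["contact_force"])
E
python3 ell.py w5 w3 w4
```

```text
w3 ((322.920654296875, 200.7879180908203), (110.351318359375, 118.19921875), 95.82173156738281)
w4 ((322.60791015625, 196.2978057861328), (105.39031219482422, 109.46234130859375), 90.22480010986328)
((322.47906494140625, 196.79225158691406), (104.37460327148438, 109.73461151123047), 93.89957427978516)
42 [ 480.4 -183.7   42. ] ((322.4761047363281, 193.59751892089844), (116.27076721191406, 120.4836196899414), 90.00418090820312)
32 [ 479.6 -181.    32. ] ((322.47650146484375, 194.04689025878906), (107.76099395751953, 111.68923950195312), 90.00393676757812)
[-1.28717729  3.91587688  1.87192626]
```

{"name": "move_arm", "arguments": {
  "deltas": [
    {"dx": -6,"dy": 0,"dz": 0,"ax": 0,"ay": 0,"az": 0,"gripper": 0.29},
    {"dx": -12,"dy": 0,"dz": 0,"ax": 0,"ay": 0,"az": 0,"gripper": 0.29},
    {"dx": -15,"dy": 0,"dz": -30,"ax": 0,"ay": 0,"az": 0,"gripper": 1},
    {"dx": -15,"dy": 0,"dz": -84,"ax": 0,"ay": 0,"az": 0,"gripper": 1},
    {"dx": -15,"dy": 0,"dz": -84,"ax": 0,"ay": 0,"az": 0,"gripper": 1},
    {"dx": -12,"dy": -50,"dz": -84,"ax": 0,"ay": 0,"az": 0,"gripper": 1},
    {"dx": -12,"dy": -106,"dz": -84,"ax": 0,"ay": 0,"az": 0,"gripper": 1},
    {"dx": -12,"dy": -106,"dz": -84,"ax": 0,"ay": 0,"az": 0,"gripper": 1},
    {"dx": -12,"dy": -106,"dz": -60,"ax": 0,"ay": 0,"az": 0,"gripper": 1},
    {"dx": -12,"dy": -106,"dz": -40,"ax": 0,"ay": 0,"az": 0,"gripper": 1},
    {"dx": -12,"dy": -106,"dz": -26,"ax": 0,"ay": 0,"az": 0,"gripper": 1},
    {"dx": -12,"dy": -106,"dz": -26,"ax": 0,"ay": 0,"az": 0,"gripper": 1},
    {"dx": -12,"dy": -106,"dz": -26,"ax": 0,"ay": 0,"az": 0,"gripper": 1}
  ]
}}

```text
t: 11.28
eef_pos: [568.2, -108.7, 52.9]
orientation: [[0.289, -0.957, 0.001], [-0.957, -0.289, -0.0], [0.001, -0.001, -1.0]]
contact_force: [-0.3, -0.3, 0.4]
finger_gap: 0.3
grip_force: 0.0
```

```bash
cat > arc.py <<'E'
from h import *
import sys
piv=np.array([537.2,-164.2])
def knob(a): return piv+46*np.array([np.cos(a),np.sin(a)])
def plan(th0,th1,n,d,nrm):
    p,R=frame();yaw0=np.arctan2(R[1,1],R[0,1])
    for a in np.radians(np.linspace(th0,th1,n)):
        b=np.radians(nrm(np.degrees(a)));N=np.array([np.cos(b),np.sin(b)])
        T=np.append(knob(a)-d*N,52);D=R.T@(T-p);az=-((b-yaw0+np.pi)%(2*np.pi)-np.pi)
        print(np.degrees(a).round(),D.round(1),az.round(3))
if __name__=="__main__":
    s=observe();print(s["t"],s["eef_pos"],s["contact_force"],s["finger_gap"],s["joint_positions"])
    plan(92,198,22,21,lambda t:196.8+(t-92)/102*87)
E
python3 arc.py;python3 look.py w6
```

```text
11.275 [ 568.24405532 -108.67462685   52.87842058] [-0.32634507 -0.29262536  0.37651441] 0.2672058259942122 [-2.18663553e+01  2.76525306e+01  9.63319377e+01 -3.43348957e-03
  5.59644750e+01  1.41323566e+02]
92.0 [-0.3 13.   0.9] 0.0
97.0 [-2.7 17.   0.9] -0.075
102.0 [-4.8 21.2  0.9] -0.15
107.0 [-6.5 25.6  0.9] -0.225
112.0 [-7.8 30.   0.9] -0.3
117.0 [-8.8 34.6  0.9] -0.376
122.0 [-9.3 39.1  0.8] -0.451
127.0 [-9.4 43.7  0.8] -0.526
132.0 [-9.2 48.3  0.8] -0.601
137.0 [-8.6 52.8  0.8] -0.676
142.0 [-7.5 57.2  0.8] -0.751
148.0 [-6.1 61.6  0.8] -0.826
153.0 [-4.4 65.7  0.8] -0.901
158.0 [-2.3 69.7  0.8] -0.977
163.0 [ 0.1 73.4  0.8] -1.052
168.0 [ 2.8 77.   0.8] -1.127
173.0 [ 5.8 80.2  0.8] -1.202
178.0 [ 9.1 83.2  0.8] -1.277
183.0 [12.6 85.9  0.8] -1.352
188.0 [16.3 88.2  0.8] -1.427
193.0 [20.1 90.2  0.8] -1.503
198.0 [24.1 91.9  0.8] -1.578
pocket_floor [164. 502.] 0.78 [ 477.7 -177.9   14. ]
ring_gauge [162. 499.] 0.68 [ 486.  -178.6   24. ]
clamp_pivot [167. 416.] 0.73 [ 535.8 -163.8   42. ]
clamp_knob [274. 395.] 0.62 [ 536.1 -116.2   69. ]
blue [([496, 146, 27, 37, 692], [509.2, 164.3], array([ 473.4, -179.3,   14. ])), ([465, 191, 26, 19, 107], [477.2, 202.5], array([ 481.7, -151.9,   14. ]))]
red [([376, 240, 34, 42, 863], [392.3, 261.8], array([ 535.8, -118. ,   60. ]))]
```

View pics/w6.png

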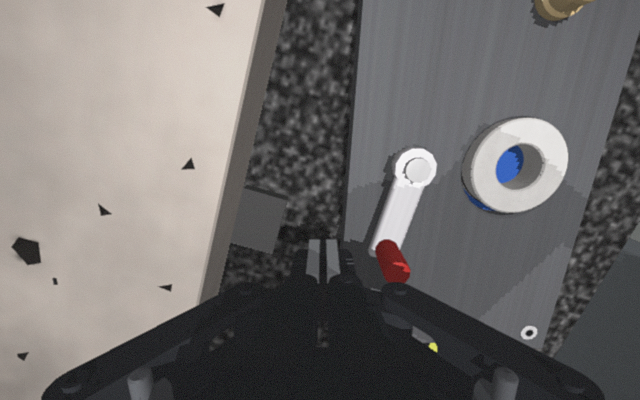

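{"name": "move_arm", "arguments": {
  "deltas": [
    {"dx": 0,"dy": 5,"dz": -2,"ax": 0,"ay": 0,"az": 0,"gripper": 1},
    {"dx": 0,"dy": 9,"dz": -2,"ax": 0,"ay": 0,"az": 0,"gripper": 1},
    {"dx": -0.3,"dy": 13,"dz": -2,"ax": 0,"ay": 0,"az": 0,"gripper": 1},
    {"dx": -2.7,"dy": 17,"dz": -2,"ax": 0,"ay": 0,"az": -0.075,"gripper": 1},
    {"dx": -4.8,"dy": 21,"dz": -2,"ax": 0,"ay": 0,"az": -0.15,"gripper": 1},
    {"dx": -6.5,"dy": 25.5,"dz": -2,"ax": 0,"ay": 0,"az": -0.225,"gripper": 1},
    {"dx": -7.8,"dy": 30,"dz": -2,"ax": 0,"ay": 0,"az": -0.3,"gripper": 1},
    {"dx": -8.8,"dy": 34.5,"dz": -2,"ax": 0,"ay": 0,"az": -0.375,"gripper": 1},
    {"dx": -9.3,"dy": 39,"dz": -2,"ax": 0,"ay": 0,"az": -0.45,"gripper": 1},
    {"dx": -9.4,"dy": 43.5,"dz": -2,"ax": 0,"ay": 0,"az": -0.525,"gripper": 1},
    {"dx": -9.2,"dy": 48,"dz": -2,"ax": 0,"ay": 0,"az": -0.6,"gripper": 1},
    {"dx": -8.6,"dy": 53,"dz": -2,"ax": 0,"ay": 0,"az": -0.675,"gripper": 1}
  ]
}}

```text
t: 13.08
eef_pos: [514.3, -115.0, 54.2]
orientation: [[0.825, -0.565, -0.0], [-0.565, -0.825, 0.001], [-0.001, -0.001, -1.0]]
contact_force: [0.4, 2.2, 0.9]
finger_gap: -0.3
grip_force: 0.7
```

```bash
python3 - <<'E'
from arc import *
s=observe();print(s["t"],s["eef_pos"],s["contact_force"])
plan(137,203,14,21,lambda t:196.8+(t-92)/102*87)
E
python3 look.py w7
```

```text
13.075 [ 514.27418753 -114.99125283   54.23565428] [0.375148   2.16993782 0.92842537]
137.0 [ 1.4 -0.2  2.2] 0.008
142.0 [-0.6  3.9  2.2] -0.068
147.0 [-2.3  8.1  2.2] -0.143
152.0 [-3.6 12.5  2.2] -0.219
157.0 [-4.4 16.9  2.2] -0.295
162.0 [-4.9 21.4  2.2] -0.37
167.0 [-5.  25.8  2.2] -0.446
173.0 [-4.8 30.3  2.2] -0.521
178.0 [-4.1 34.7  2.2] -0.597
183.0 [-3.1 39.   2.2] -0.672
188.0 [-1.7 43.1  2.2] -0.748
193.0 [ 0.1 47.2  2.2] -0.824
198.0 [ 2.1 51.   2.2] -0.899
203.0 [ 4.5 54.6  2.2] -0.975
pocket_floor [218. 434.] 0.76 [ 479.8 -176.4   14. ]
ring_gauge [220. 436.] 0.78 [ 483.  -175.7   24. ]
clamp_pivot [164. 378.] 0.59 [ 535.8 -163.1   42. ]
bushing [221. 436.] 0.75 [ 482.5 -175.    24. ]
blue [([429, 207, 31, 29, 653], [444.0, 221.1], array([ 474.2, -180.5,   14. ])), ([397, 224, 18, 32, 123], [402.7, 240.8], array([ 477.3, -151.9,   14. ]))]
red [([349, 238, 29, 43, 802], [363.2, 258.9], array([ 504. , -131.6,   60. ]))]
```

View pics/w7.png

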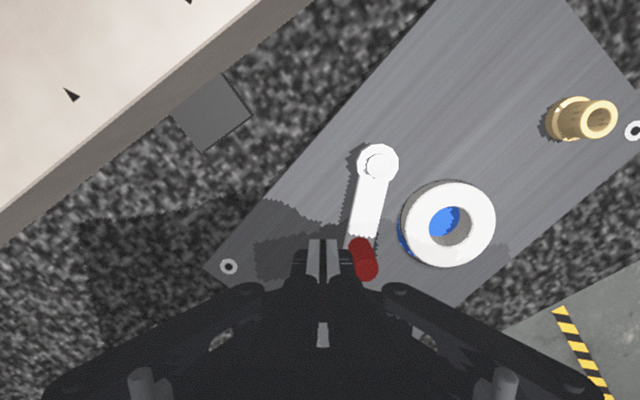

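{"name": "move_arm", "arguments": {
  "deltas": [
    {"dx": -0.6,"dy": 4,"dz": 0,"ax": 0,"ay": 0,"az": -0.07,"gripper": 1},
    {"dx": -2.3,"dy": 8,"dz": 0,"ax": 0,"ay": 0,"az": -0.145,"gripper": 1},
    {"dx": -3.6,"dy": 12.5,"dz": 0,"ax": 0,"ay": 0,"az": -0.22,"gripper": 1},
    {"dx": -4.4,"dy": 17,"dz": 0,"ax": 0,"ay": 0,"az": -0.295,"gripper": 1},
    {"dx": -4.9,"dy": 21.5,"dz": 0,"ax": 0,"ay": 0,"az": -0.37,"gripper": 1},
    {"dx": -5,"dy": 26,"dz": 0,"ax": 0,"ay": 0,"az": -0.445,"gripper": 1},
    {"dx": -4.8,"dy": 30.5,"dz": 0,"ax": 0,"ay": 0,"az": -0.52,"gripper": 1},
    {"dx": -4.1,"dy": 34.5,"dz": 0,"ax": 0,"ay": 0,"az": -0.6,"gripper": 1},
    {"dx": -3.1,"dy": 39,"dz": 0,"ax": 0,"ay": 0,"az": -0.67,"gripper": 1},
    {"dx": -1.7,"dy": 43,"dz": 0,"ax": 0,"ay": 0,"az": -0.75,"gripper": 1},
    {"dx": -0.8,"dy": 45,"dz": 0,"ax": 0,"ay": 0,"az": -0.785,"gripper": 1},
    {"dx": 0,"dy": 47,"dz": 0,"ax": 0,"ay": 0,"az": -0.82,"gripper": 1},
    {"dx": 0,"dy": 47,"dz": 0,"ax": 0,"ay": 0,"az": -0.82,"gripper": 1}
  ]
}}

```text
t: 15.0
eef_pos: [488.0, -154.2, 54.2]
orientation: [[0.977, 0.215, -0.0], [0.215, -0.977, 0.0], [-0.0, -0.0, -1.0]]
contact_force: [-0.5, 0.8, 0.7]
finger_gap: -0.0
grip_force: 0.2
```

{"name": "move_arm", "arguments": {
  "deltas": [
    {"dx": 0,"dy": 0.7,"dz": 0,"ax": 0,"ay": 0,"az": 0,"gripper": 1},
    {"dx": 0,"dy": 1.4,"dz": 0,"ax": 0,"ay": 0,"az": 0,"gripper": 1},
    {"dx": 0,"dy": 2,"dz": 0,"ax": 0,"ay": 0,"az": 0,"gripper": 1},
    {"dx": 0,"dy": 2,"dz": 0,"ax": 0,"ay": 0,"az": 0,"gripper": 1}
  ]
}}

```text
t: 15.5
eef_pos: [488.0, -154.9, 54.1]
orientation: [[0.976, 0.216, -0.001], [0.216, -0.976, 0.002], [-0.001, -0.002, -1.0]]
contact_force: [-1.4, 5.1, 1.1]
finger_gap: -0.0
grip_force: 3.0
```

{"name": "move_arm", "arguments": {
  "deltas": [
    {"dx": 0,"dy": -10,"dz": 0,"ax": 0,"ay": 0,"az": 0,"gripper": 1},
    {"dx": 0,"dy": -25,"dz": 0,"ax": 0,"ay": 0,"az": 0,"gripper": 1},
    {"dx": 0,"dy": -25,"dz": -50,"ax": 0,"ay": 0,"az": 0,"gripper": 1},
    {"dx": -30,"dy": -25,"dz": -110,"ax": 0,"ay": 0,"az": 0,"gripper": 1},
    {"dx": -60,"dy": -25,"dz": -160,"ax": 0,"ay": 0,"az": 0,"gripper": 1},
    {"dx": -60,"dy": -25,"dz": -160,"ax": 0,"ay": 0,"az": 0,"gripper": 1},
    {"dx": -60,"dy": -25,"dz": -160,"ax": 0,"ay": 0,"az": 0,"gripper": 1}
  ]
}}

```text
t: 16.38
eef_pos: [424.5, -144.3, 214.2]
orientation: [[0.976, 0.216, 0.001], [0.216, -0.976, -0.0], [0.001, 0.001, -1.0]]
contact_force: [-0.1, 0.0, -0.1]
finger_gap: 0.3
grip_force: 0.0
```

```bash
python3 look.py w8; python3 - <<'E'
import cv2
a=cv2.imread("pics/w8.png")[60:260,200:480];cv2.imwrite("pics/w8c.png",cv2.resize(a,None,fx=2.8,fy=2.8,interpolation=cv2.INTER_CUBIC))
E
```

```text
pocket_floor [136. 360.] 0.61 [ 477.7 -175.2   14. ]
ring_gauge [138. 364.] 0.76 [ 477.2 -178.1   24. ]
clamp_pivot [ 76. 368.] 0.97 [ 535.5 -164.6   42. ]
clamp_knob [127. 369.] 0.63 [ 490.  -173.2   69. ]
bushing [141. 446.] 0.63 [ 493.6 -265.2   24. ]
blue [([338, 115, 20, 48, 141], [343.3, 139.5], array([ 470.4, -157.5,   14. ])), ([357, 132, 19, 16, 225], [365.3, 139.2], array([ 475.9, -181.1,   14. ])), ([0, 144, 97, 36, 589], [52.1, 166.5], array([370.5, 157.5,  14. ])), ([0, 261, 93, 139, 7231], [41.5, 323.0], array([152.7, 176.5,  14. ]))]
red [([362, 120, 14, 12, 67], [367.0, 125.3], array([ 491.2, -172.4,   60. ]))]
```

View pics/w8c.png

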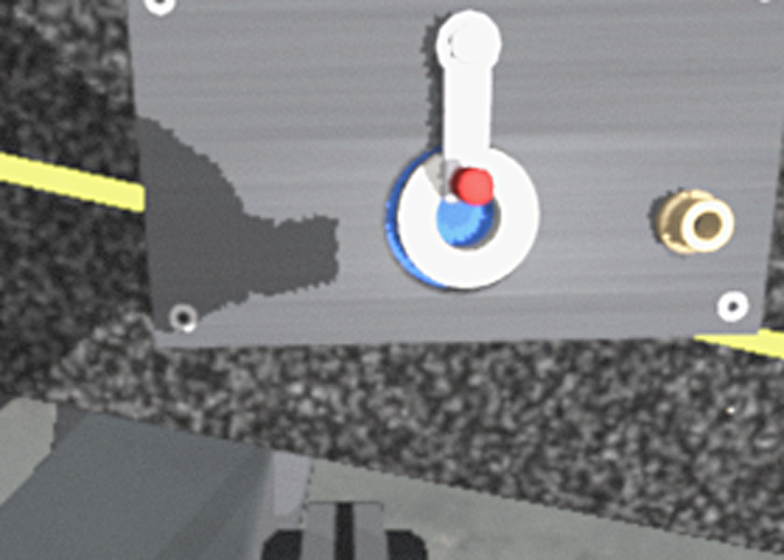

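The picture shows the ring in the pocket at crop (468,215), the clamp arm along the plate's -x over its wall with the knob at (473,186), and the bushing untouched.

```bash
python3 -c "
from bench import *
print(hand_in())"
```

```text
the job is handed in; nothing more can be done
None
```

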